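Seat a lens barrel in the V-block on the watchmaker's bench

TASK

Slide the steel V-block across the dark surface plate, without lifting it, from the plain outline it stands on into the empty outline with the cross. Then take the brass lens barrel from its little wooden rest, lay it lengthwise in the V groove so that it sticks out about equally at both ends, and press it down with some 15 N so that it bears firmly on both flanks, without ramming it in. Finish while still holding it pressed like that, and leave everything else on the bench where it is.

Things in the scene. Friction and masses are not known exactly. Their poses are not given: they have to be found in the camera images.
- plate: Fixed dark steel surface plate, 150 (x) x 270 (y) x 15 mm high, on the bench; origin at the centre of its underside, its top is 15 mm above the bench. It carries the two outlines, 65 mm either side of its middle along its y; which is on which side varies. A small black loupe (34 mm wide, 28 high) stands on the plate near the middle of its far (+x) edge.
- mark_work_c (a point): Centre of the target outline, on the plate's top face: a white rectangle 46 (x) x 66 (y) mm with a cross drawn inside and short ticks outside its two long sides; flat, nothing to bump into. The block belongs inside it, with its axes parallel to these axes (either way round).
- mark_park_c (a point): Centre of the plain white rectangle, 46 x 66 mm, on the plate's top face, on which the V-block starts.
- vblock_center (a point): Centre of the loose steel V-block (half-way up, 16 mm above its underside). Block 36 mm long (x, along the groove) x 56 mm wide (y) x 32 mm high, about 0.5 kg. Its 90 degree V groove runs along x through both ends, 40 mm wide at the top, its bottom line 12 mm above the underside. Can be gripped over its two flat ends (36 mm apart, along x) or its two sides (56 mm apart, along y).
- vblock: The same V-block, origin at the centre of its underside, z up, x along the groove.
- seat (a point): Point fixed to the V-block where the barrel's centre lies when fully seated: on the groove's mid-plane, half-way along it, 33.2 mm above the block's underside (17.2 mm above the block's centre). x along the groove.
- flank_a: The sloping groove flank on the block's +y side (part of the block; same origin and axes as vblock).
- flank_b: The sloping groove flank on the block's -y side (part of the block; same origin and axes as vblock).
- barrel_center (a point): Centre of the loose brass lens barrel: a cylinder 30 mm in diameter, 60 mm long, its axis along x, flat ends with glass inset, about 0.15 kg. It starts lying level on the wooden rest with its centre 29 mm above the bench. It can be taken over its two flat ends (60 mm apart): they overhang the rest by 15 mm and the V-block by 12 mm at each end, so that the fingers pass outside both. Across its diameter the flanks of the groove leave no room for fingers beside it.
- barrel: The same barrel, origin at its centre, x along its axis.
- rest_top (a point): Centre of the fixed wooden rest, at the barrel's centre height (29 mm above the bench). The rest is 30 mm long (x, along the barrel), 60 mm wide (y), 19 mm high, a trough open along x.
- loupe: Bystander: the black loupe on the plate.
- gear: Bystander: flat brass wheel, 52 mm wide, 5 mm high.
- oil: Bystander: amber glass bottle, 26 mm wide, 48 mm high.
- driver: Bystander: screwdriver lying down, 130 mm long.
- tin: Bystander: flat round tin, 60 mm wide, 22 mm high.
- brush: Bystander: brush lying down, 160 mm long.
- collar: Bystander: short brass cylinder standing on end, 36 mm wide, 24 mm high.
Not all that is in view belongs to the job. There is more than one size of the vblock; the job needs the smallest.

How it is judged:
On the way:
1. the V-block stands still inside the outline with the cross, the barrel still on its rest (horizontal distance between vblock and mark_work_c below 0.009 m and angle between the x axis of vblock and the x axis of mark_work_c, either way round below 0.2 rad and linear speed of vblock below 0.02 m/s and distance between barrel_center and rest_top below 0.02 m), for 0.2 s.
At the end, for the whole second after the job is handed in: V-block in the outline with the cross (within 9 mm, 0.2 rad); barrel in its groove within 2 mm of fully seated, 7 mm of centred lengthwise, 0.06 rad of parallel; fingers still on the barrel (over 2 N), each flank carrying over 3 N (its weight alone gives at most 1.5 N); all at rest (horizontal distance between vblock and mark_work_c below 0.009 m and angle between the x axis of vblock and the x axis of mark_work_c, either way round below 0.2 rad and x of barrel_center in the frame of seat between -0.007 and 0.007 m and y of barrel_center in the frame of seat between -0.002 and 0.002 m and z of barrel_center in the frame of seat below 0.002 m and angle between the x axis of barrel and the x axis of vblock, either way round below 0.06 rad and contact force between barrel and flank_a above 3 N and contact force between barrel and flank_b above 3 N and contact force between the fingers and barrel above 2 N and linear speed of each of barrel, vblock below 0.02 m/s); the arm keeps its last pose, push and grip.
It fails at once if the V-block is lifted off the plate (more than 4 mm) or tipped (height (world z) of vblock above 0.019 m or angle between vblock's own z axis and vertical above 0.12 rad).
It fails at once if the barrel is rammed into the groove (over 60 N) (contact force between barrel and vblock above 60 N).
It fails at once if a bystander is moved by more than 25 mm (distance of any of loupe, gear, oil, driver, tin, brush, collar from where it was at the start of the episode above 0.025 m).
It also fails if it takes over 56 s, if anything falls off the work surface, if the arm or the gripper's body presses on something with over 40 N, if the wrist force passes 120 N, or if a joint passes its speed limit or range.

ROBOT

A 7-joint arm with a two-finger parallel gripper is mounted at the origin on the work surface. World frame = base frame: x ahead of the robot, y to its left, z up, the work surface at z = 0. Lengths are in m, angles in rad, forces in N, time in s.
With the tool pointing down it reaches from about 0.4 to 0.85 m from the base axis. Payload 10.4 kg.
Tool frame: the origin (TCP) lies on the centre line of the jaws, within the pads' length; the fingertips stand 17 mm ahead of it and the grasp point (between the pads) lies 2 mm behind it (manip.tcp_to_tips is the distance from the TCP to the fingertips, in m); z points along the fingers, x is the direction in which the jaws open and shut, and the axes are right-handed (so a half turn about z gives the same grasp; the last joint's range is limited). The gripper opens to 85 mm and grips with 20 to 120 N. Pads are 22 mm wide; open, the fingers measure 114 mm over their backs; the gripper's body (76 mm by 85 mm) begins 54 mm behind the grasp point. The pads swing forward as they close: fully open they stand 13 mm farther back than shut.
Start: joints at [-1.321, 0.332, -0.065, 1.46, 0.022, 1.35, -0.088], TCP at [0.168, 0.602, 0.226] pointing down, gripper open.
Joint ranges: [-2.6, 2.6], [-0.5, 2.12], [-1.47, 1.34], [0.16, 2.42], [-1.27, 4.41], [0.06, 2.06], [-2.6, 2.6]. Speed limits (rad/s): [2.22, 2.22, 2.79, 2.79, 3.14, 3.14, 3.14].

INTERFACE

Orientations are given as a unit quaternion [x, y, z, w].
In Python, from workcell import manip gives the robot as it stands.
- The arm moves only by the shell command python3 -m pendant 'ROWS' [FORCE]. ROWS is JSON, a list of rows, each a list of 3 entries, a list of its own where there are three numbers: the shift along the world's x, y, z in cm, then the turn, a rotation vector about the world's x, y, z in degrees, then the closure in counts, from 0 (fully open) to 255 (shut). A call has 1 to 12 rows; each row shifts and turns the pose as measured when the row begins; what a row does not reach is not made up. A row lasts 1/8 s, in which the tool goes at most 62.5 mm and 10.7 degrees, less where a joint would pass 70% of its speed; a pose out of reach is approached as far as the arm can. A call is refused whole if a number of a shift passes 6.25 or a number of a turn 10.7, either way. A call with a gripper value outside its range is refused whole. The fingers move at their own pace and stop on an object; FORCE is the grip in N (left out, the last holds). Time passes only in rows, so rows that do not move let the fingers close. It gives the time, the measured TCP pose, the force and the opening at its end, in the units of the state.
- manip.get_obs(): the state, without advancing time (a new reading comes with each control period).
- manip.camera(name): name is "side" or "top" or "wrist"; returns a dict with "pixels" (400x640x3 uint8, red, green, blue), "range_z" (400x640 float32, m along the optical axis (not along the pixel's ray), 0 where there is no reading), "K" (3x3 intrinsics, pixels), "origin" and "rotation" of the camera in the world; the wrist camera has in their place "hand_eye" (4x4, takes a point from camera to tool coordinates, whose origin is the TCP and whose axes are the tool frame's). Camera axes: x right, y down, z forward; pixel columns grow to the right and rows downward; lengths in m; the calibration is good to about 2 mm. A picture is of the moment at which its call begins: read the wrist's pose just before it.
- manip.hand_in(): hands the job in, once; it reports no verdict.
The state is a dict: "clock": time; "joint_pos": joint angles; "joint_velocities": joint speeds; "tau": joint torques, N m; "position": TCP position; "ee_rot": TCP orientation; "ft_force": force on the tool from outside, world axes, zero at the start; "torque": the same for the moment, N m; "grip_width": opening from 0.0 (shut) to 1.0 (fully open).
Only numpy, scipy, OpenCV 4.12 (cv2) and the standard library are available. Lean on these libraries where they do the work, as an engineer would, in place of code of your own. Each camera call takes 0.05 s, during which the arm holds its last target.

## Working session

There is one attempt and no reset: what is moved stays moved. The work goes in short steps, Python scripts to look and compute and a shell command to move; the robot and the scene stay as the last step left them, time stands still between calls to the robot, and variables do not carry over. Pictures are saved under pics/ and viewed, and the job is handed in when it is done.

```bash
ls; mkdir -p pics; python3 - <<'E'
from workcell import manip
import cv2
print(manip.get_obs())
for n in ("side","top"):
    c=manip.camera(n); cv2.imwrite(f"pics/{n}0.png",c["pixels"][:,:,::-1]); print(n,c["K"],c["origin"],c["rotation"])
E
```

```text
pics
{'clock': 0.0, 'joint_pos': array([-1.3205977 ,  0.33286215, -0.06472075,  1.46094372,  0.02160823,
        1.34984255, -0.08848074]), 'joint_velocities': array([ 0.00077805,  0.0021367 ,  0.00028633,  0.00118848, -0.00038694,
       -0.00055392, -0.00136531]), 'tau': array([-2.01413379e-03, -6.25456738e+01,  4.78247472e-02, -3.91601408e+01,
        1.60749361e-02,  9.98241798e-03, -1.69779429e-05]), 'position': array([0.16828868, 0.60153819, 0.22512089]), 'ee_rot': array([ 7.96670444e-01,  6.04413551e-01, -5.22238815e-04,  4.35357917e-04]), 'ft_force': array([-0.02758225, -0.65669728,  0.9300395 ]), 'torque': array([-0.04490685, -0.06570371,  0.01269435]), 'grip_width': 1.0012184410721192}
side [[383.97702618   0.         313.98778265]
 [  0.         383.97702618 194.80237876]
 [  0.           0.           1.        ]] [ 0.26089461 -0.7483935   0.55186403] [ 0.84462043 -0.17809885  0.10394463 -0.49405733]
top [[489.38990963   0.         322.23013711]
 [  0.         489.38990963 195.75735508]
 [  0.           0.           1.        ]] [0.47493924 0.00229951 1.20116133] [ 0.70769653 -0.70506983  0.01767811 -0.04158899]
```

View pics/top0.png

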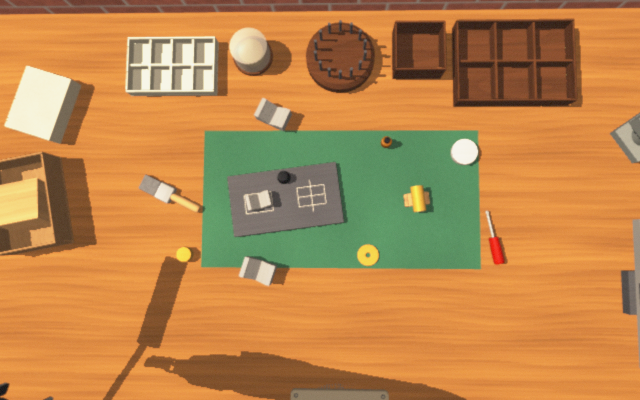

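View pics/side0.png

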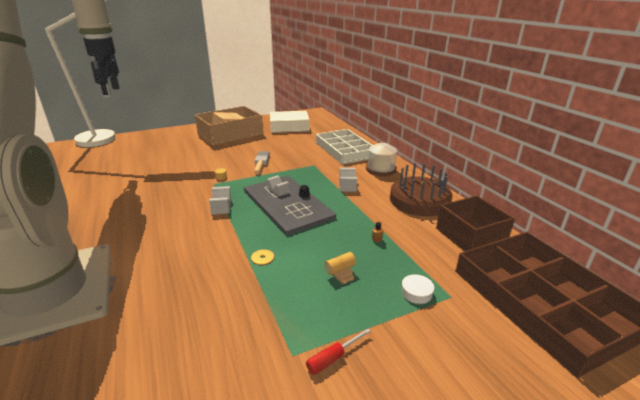

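The top view shows three V-blocks: on the plate at about (258,202), and two larger-looking ones off it at (272,114) and (257,271). The cross outline is at (312,196), the barrel at (418,199) on its rest, and the other brass items are the gear (368,255) and collar (183,255). I choose the block on the plate and check it in a close crop with measurements.

```bash
cat > h.py <<'E'
import numpy as np, cv2
from scipy.spatial.transform import Rotation as R
from workcell import manip
def cam(n):
    o=manip.get_obs(); c=manip.camera(n)
    if n=="wrist":
        H=np.array(c["hand_eye"]); Rt=R.from_quat(o["ee_rot"]).as_matrix()
        c["R"]=Rt@H[:3,:3]; c["o"]=Rt@H[:3,3]+o["position"]
    else:
        c["R"]=R.from_quat(c["rotation"]).as_matrix() if np.size(c["rotation"])==4 else np.array(c["rotation"]); c["o"]=np.array(c["origin"])
    return c
def cloud(c):
    z=c["range_z"]; v,u=np.mgrid[0:z.shape[0],0:z.shape[1]]; K=c["K"]
    p=np.stack([(u-K[0,2])/K[0,0]*z,(v-K[1,2])/K[1,1]*z,z],-1)
    return p@c["R"].T+c["o"]
def atz(c,u,v,h):
    K=c["K"]; d=c["R"]@np.array([(u-K[0,2])/K[0,0],(v-K[1,2])/K[1,1],1]); return c["o"]+d*(h-c["o"][2])/d[2]
def px(c,p):
    q=c["R"].T@(np.array(p)-c["o"]); q=c["K"]@q; return q[:2]/q[2]
def crop(c,u0,u1,v0,v1,s,name):
    cv2.imwrite("pics/"+name,cv2.resize(c["pixels"][v0:v1,u0:u1,::-1],None,fx=s,fy=s,interpolation=cv2.INTER_CUBIC))
E
python3 - <<'E'
from h import *
c=cam("top"); P=cloud(c)
crop(c,220,350,100,290,3,"c_plate.png"); crop(c,380,450,170,230,8,"c_bar.png")
for n,u,v in [("mat",350,150),("plate",300,220),("blk",258,202),("loupe",284,177),("barrel",418,199),("big1",272,114),("big2",257,271)]: print(n,P[v,u].round(4))
E
```

```text
mat [ 0.6893 -0.025   0.0031]
plate [0.5156 0.0967 0.0109]
blk [0.5579 0.1971 0.0298]
loupe [0.6176 0.134  0.0383]
barrel [ 0.5648 -0.1839  0.046 ]
big1 [0.7759 0.1673 0.0215]
big2 [0.3923 0.1986 0.0191]
```

View pics/c_plate.png

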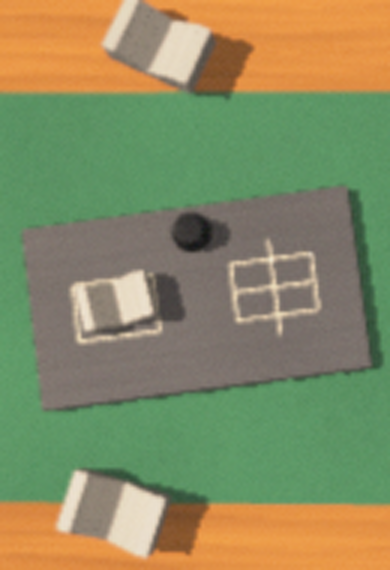

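View pics/c_bar.png

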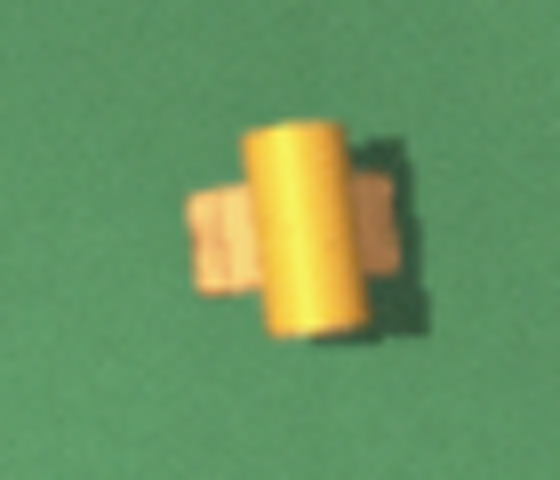

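The plate's block is the smallest of the three. In the plate crop the cross outline has corners near (231,263), (313,253), (320,312), (238,322).

```bash
python3 - <<'E'
from h import *
c=cam("top"); P=cloud(c)
f=lambda L,h:np.array([atz(c,220+(a-1)/3,100+(b-1)/3,h) for a,b in L])
def rep(n,Q): 
    print(n,Q.mean(0).round(4),"sides",np.linalg.norm(np.diff(Q[[0,1,2,3,0]],axis=0),axis=1).round(4),"ang of y-edge",[np.degrees(np.arctan2(*( (a-b)[:2]*[-1,1]))).round(1) for a,b in((Q[0],Q[1]),(Q[3],Q[2]))])
rep("plate",f([(23,229),(348,186),(372,365),(44,408)],.015))
rep("mark",f([(231,263),(313,253),(320,312),(238,322)],.015))
rep("park",f([(72,285),(152,274),(160,332),(80,342)],.015))
g=lambda L,h:np.array([atz(c,380+(a-3.5)/8,170+(b-3.5)/8,h) for a,b in L])
rep("barrel",g([(243,130),(342,122),(368,322),(270,336)],.029))
# block points above plate
m=(P[...,2]>.026)&(P[...,0]>.5)&(P[...,0]<.6)&(P[...,1]>.15)&(P[...,1]<.24)
q=P[m]; r=cv2.minAreaRect((q[:,:2]*1000).astype(np.float32)); print(r,q[:,2].max())
m=(P[...,2]>.03)&(P[...,0]>.5)&(P[...,0]<.63)&(P[...,1]<-.13)&(P[...,1]>-.24)
q=P[m]; r=cv2.minAreaRect((q[:,:2]*1000).astype(np.float32)); print(r,q[:,2].max())
E
```

```text
plate [0.5676 0.1333 0.015 ] sides [0.2685 0.1471 0.268  0.1475] ang of y-edge [np.float64(7.6), np.float64(7.7)]
mark [0.5752 0.0689 0.015 ] sides [0.0672 0.0484 0.067  0.0485] ang of y-edge [np.float64(7.1), np.float64(7.1)]
park [0.558  0.1988 0.015 ] sides [0.066  0.0478 0.0657 0.0471] ang of y-edge [np.float64(8.0), np.float64(7.3)]
barrel [ 0.5686 -0.1861  0.029 ] sides [0.0296 0.0603 0.0294 0.0621] ang of y-edge [np.float64(4.8), np.float64(8.4)]
((562.343994140625, 195.10818481445312), (36.6474609375, 57.399173736572266), 14.285161972045898) 0.05506779275551299
((568.2196655273438, -186.4431610107422), (60.02299499511719, 29.68303108215332), 7.791563987731934) 0.05227520860182033
```

```bash
python3 -m pendant '[[[3.9,-4.1,0],[0,0,3],0],[[3.9,-4.1,0],[0,0,3],0],[[3.9,-4.1,0],[0,0,3],0],[[3.9,-4.1,0],[0,0,3],0],[[3.9,-4.1,0],[0,0,3],0],[[3.9,-4.1,0],[0,0,3],0],[[3.9,-4.1,0],[0,0,3],0],[[3.9,-4.1,0],[0,0,3],0],[[3.9,-4.1,0],[0,0,3],0],[[3.9,-4.1,0],[0,0,3],0]]' 60
cat >> h.py <<'E'
def st():
    o=manip.get_obs(); M=R.from_quat(o["ee_rot"]).as_matrix()
    print("t",round(o["clock"],2),"pos",o["position"].round(4),"jaw yaw",np.degrees(np.arctan2(M[1,0],M[0,0])).round(2),"z",M[:,2].round(3),"F",o["ft_force"].round(1),"w",round(o["grip_width"],3),"q",np.array(o["joint_pos"]).round(2))
E
python3 - <<'E'
from h import *
st(); c=cam("wrist"); cv2.imwrite("pics/w1.png",c["pixels"][:,:,::-1]); np.savez("w1.npz",P=cloud(c))
E
```

```text
clock: 1.45
position: [0.5634, 0.18, 0.2243]
ee_rot: [0.602, 0.798, -0.001, -0.0]
ft_force: [0.6, 1.7, 0.7]
grip_width: 1.002
t 1.45 pos [0.5634 0.18   0.2243] jaw yaw 105.91 z [-0.001 -0.001 -1.   ] F [0.6 1.7 0.7] w 1.002 q [-0.61  0.26  0.27  1.57 -0.07  1.32  1.52]
```

View pics/w1.png

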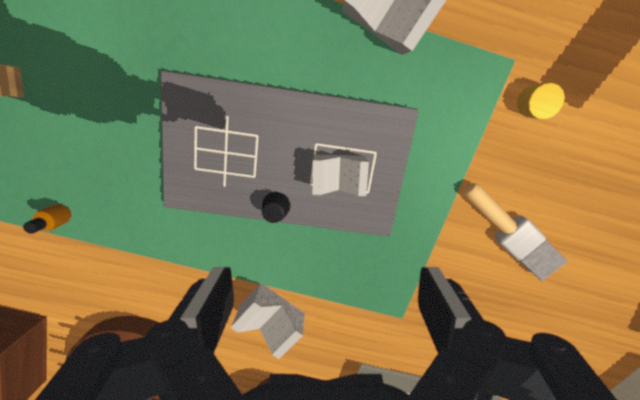

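The wrist view shows the block at (340,174), the cross outline around (226,152) and the loupe at (275,206). I'll measure all three here.

```bash
python3 - <<'E'
from h import *
c=cam("wrist"); P=cloud(c)
crop(c,280,420,120,220,5,"w1b.png");crop(c,150,300,100,220,5,"w1m.png")
m=(P[...,2]>.040)&(P[...,0]>.5)&(P[...,0]<.63)&(P[...,1]>.15)&(P[...,1]<.25)
q=P[m]; print(len(q),q[:,2].max(),cv2.minAreaRect((q[:,:2]*1000).astype(np.float32)))
for u,v in [(300,215),(200,200),(120,300)]: print(P[v,u].round(4))
E
```

```text
18604 0.31722146123863315 ((564.9098510742188, 187.66482543945312), (54.26976013183594, 121.34761810302734), 31.84046745300293)
[0.6303 0.1578 0.0156]
[0.6442 0.0415 0.0139]
[ 8.214e-01 -4.580e-02  4.000e-04]
```

View pics/w1b.png

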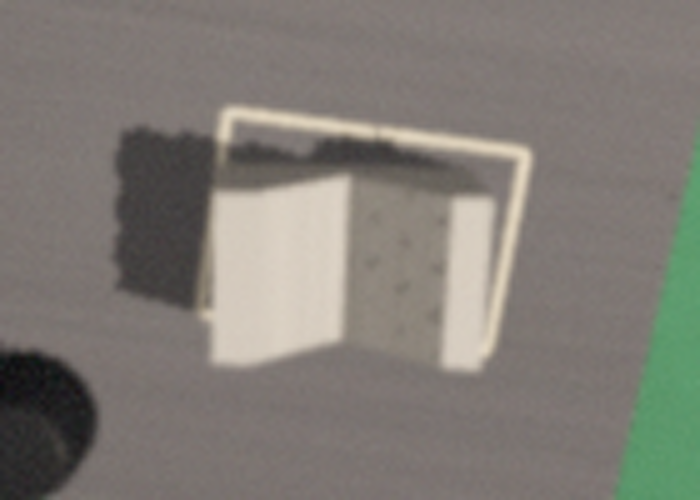

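View pics/w1m.png

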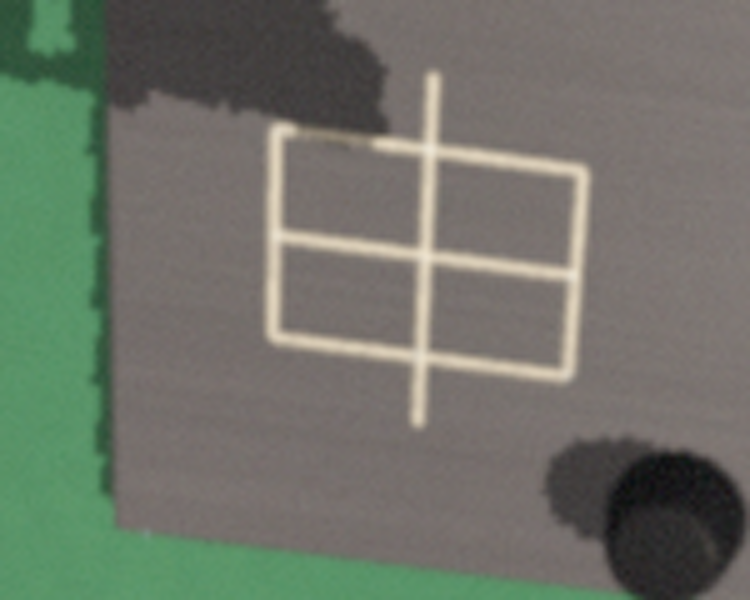

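```bash
python3 - <<'E'
from h import *
c=cam("wrist")
def f(L,h,u,v): return np.array([atz(c,u+(a-2)/5,v+(b-2)/5,h) for a,b in L])
def rep(n,Q): 
    d1=(Q[2]+Q[3]-Q[0]-Q[1])[:2]; d2=(Q[1]+Q[2]-Q[0]-Q[3])[:2]
    print(n,Q.mean(0).round(4),"sides",np.linalg.norm(np.diff(Q[[0,1,2,3,0]],axis=0),axis=1).round(4),"yaw",np.degrees(np.arctan2(-d1[0],d1[1])).round(1),np.degrees(np.arctan2(d2[1],d2[0])).round(1))
rep("blk",f([(214,190),(211,365),(483,370),(494,195)],.047,280,120))
rep("park",f([(226,111),(204,316),(487,352),(526,152)],.015,280,120))
rep("mark",f([(276,129),(273,339),(569,376),(583,169)],.015,150,100))
print("cross",f([(426,257)],.015,150,100))
rep("blk_again",np.array([0])) if 0 else None
E
```

```text
blk [0.5601 0.1985 0.047 ] sides [0.0369 0.0568 0.0369 0.0564] yaw 14.3 14.5
park [0.5566 0.2021 0.015 ] sides [0.0465 0.0651 0.0462 0.0663] yaw 7.7 8.4
mark [0.5736 0.073  0.015 ] sides [0.0464 0.0662 0.0463 0.0659] yaw 8.0 7.8
cross [[0.5739467  0.07310449 0.015     ]]
```

```bash
python3 -m pendant '[[[-0.25,1.75,-1],[0,0,-1.5],0],[[0,0,-4],[0,0,0],0],[[0,0,-4],[0,0,0],0],[[0,0,-2],[0,0,0],0],[[0,0,0],[0,0,0],0]]'
python3 - <<'E'
from h import *
st(); c=cam("wrist"); cv2.imwrite("pics/w2.png",c["pixels"][:,:,::-1])
E
```

```text
clock: 2.22
position: [0.5586, 0.2005, 0.1108]
ee_rot: [0.615, 0.789, -0.001, -0.001]
ft_force: [0.1, -0.8, -0.4]
grip_width: 1.001
t 2.23 pos [0.5586 0.2005 0.1108] jaw yaw 104.17 z [-0.002 -0.    -1.   ] F [ 0.1 -0.8 -0.4] w 1.001 q [-0.62  0.36  0.25  1.7  -0.1   1.1   1.47]
```

View pics/w2.png

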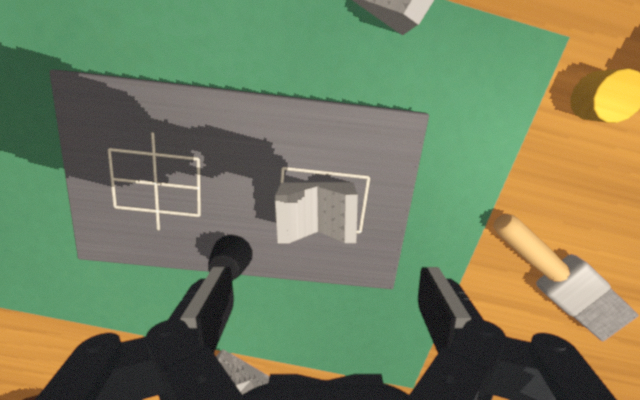

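```bash
python3 - <<'E'
from h import *
c=cam("wrist"); crop(c,260,380,160,260,6,"w2b.png")
E
```

```text
(no output)
```

View pics/w2b.png

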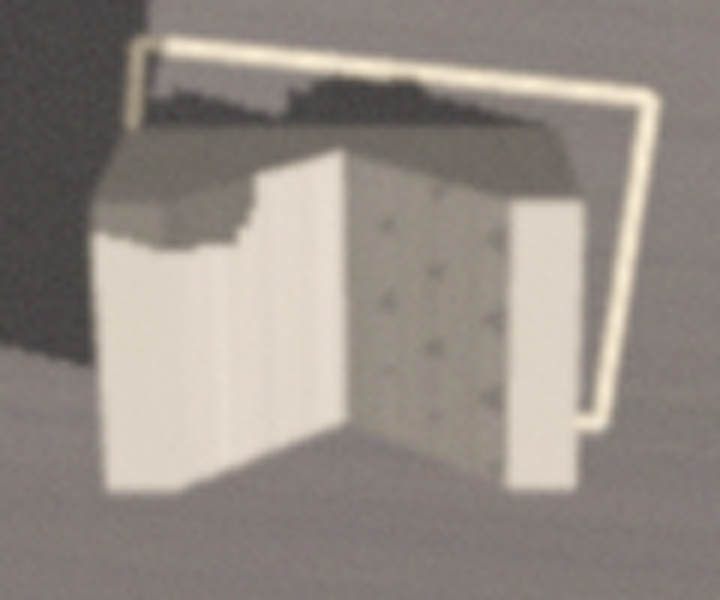

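```bash
python3 - <<'E'
from h import *
c=cam("wrist")
L=[(92,202),(105,490),(577,490),(584,200)]
Q=np.array([atz(c,260+(a-2.5)/6,160+(b-2.5)/6,.047) for a,b in L])
d1=(Q[2]+Q[3]-Q[0]-Q[1])[:2]
print(Q.mean(0).round(4),np.linalg.norm(np.diff(Q[[0,1,2,3,0]],axis=0),axis=1).round(4),np.degrees(np.arctan2(-d1[0],d1[1])).round(1)); st()
E
```

```text
[0.5637 0.1958 0.047 ] [0.0364 0.0569 0.0367 0.0563] 14.2
t 2.38 pos [0.5605 0.2006 0.1134] jaw yaw 104.13 z [ 0.002  0.002 -1.   ] F [ 0.2  0.2 -0.3] w 1.0 q [-0.62  0.35  0.25  1.69 -0.1   1.1   1.47]
```

```bash
python3 -m pendant '[[[0.2,-0.45,-1],[0,0,0],0],[[0,0,-3],[0,0,0],0],[[0,0,-2],[0,0,0],0],[[0,0,-1],[0,0,0],0],[[0,0,0],[0,0,0],0],[[0,0,0],[0,0,0],0]]'
```

```text
clock: 3.12
position: [0.5657, 0.1956, 0.045]
ee_rot: [0.615, 0.788, 0.005, 0.002]
ft_force: [-0.4, -0.5, 0.3]
grip_width: 1.0
```

```bash
python3 -m pendant '[[[-0.2,0,-0.4],[0,0,0],0],[[0,0,0],[0,0,0],0],[[0,0,0],[0,0,0],100],[[0,0,0],[0,0,0],255],[[0,0,0],[0,0,0],255],[[0,0,0],[0,0,0],255],[[0,0,0],[0,0,0],255]]' 40; python3 - <<'E'
from h import *
st(); c=cam("wrist"); cv2.imwrite("pics/w3.png",c["pixels"][:,:,::-1])
E
```

```text
clock: 4.0
position: [0.5645, 0.1961, 0.0425]
ee_rot: [0.615, 0.788, 0.006, 0.003]
ft_force: [0.1, 0.1, -0.4]
grip_width: 0.004
t 4.0 pos [0.5645 0.1961 0.0425] jaw yaw 104.08 z [ 0.011  0.006 -1.   ] F [ 0.1  0.1 -0.4] w 0.004 q [-0.6   0.43  0.24  1.75 -0.12  0.96  1.5 ]
```

View pics/w3.png

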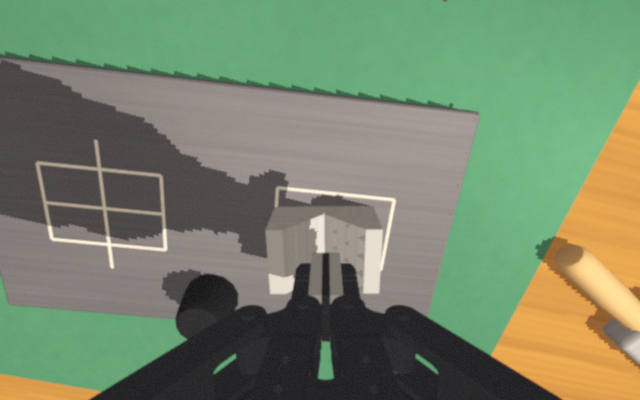

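```bash
python3 - <<'E'
from h import *
c=cam("wrist"); P=cloud(c); crop(c,230,420,180,340,4,"w3b.png")
for u,v in [(275,250),(275,285),(373,250),(373,285),(318,235),(315,275),(340,275),(305,285),(345,285),(326,300),(275,300),(370,300),(205,320),(420,310)]: print((u,v),P[v,u].round(4))
print(np.array(c["hand_eye"]).round(3)); t=cam("top"); crop(t,215,355,120,240,5,"t3.png")
s=cam("side"); crop(s,220,350,150,250,6,"s3.png")
E
```

```text
(275, 250) [0.5611 0.1707 0.0477]
(275, 285) [0.581  0.1745 0.0473]
(373, 250) [0.5498 0.2171 0.0474]
(373, 285) [0.5693 0.2231 0.0469]
(318, 235) [0.5564 0.1908 0.0303]
(315, 275) [0.5556 0.19   0.071 ]
(340, 275) [0.5522 0.1999 0.0724]
(305, 285) [0.5602 0.1869 0.0727]
(345, 285) [0.5561 0.2031 0.0728]
(326, 300) [0.5567 0.195  0.0847]
(275, 300) [0.6144 0.1764 0.0152]
(370, 300) [0.5997 0.235  0.0155]
(205, 320) [0.6158 0.1414 0.0423]
(420, 310) [0.5996 0.2686 0.0151]
[[ 1.    -0.001  0.     0.001]
 [ 0.001  0.945  0.327 -0.084]
 [-0.    -0.327  0.945 -0.148]
 [ 0.     0.     0.     1.   ]]
```

View pics/w3b.png

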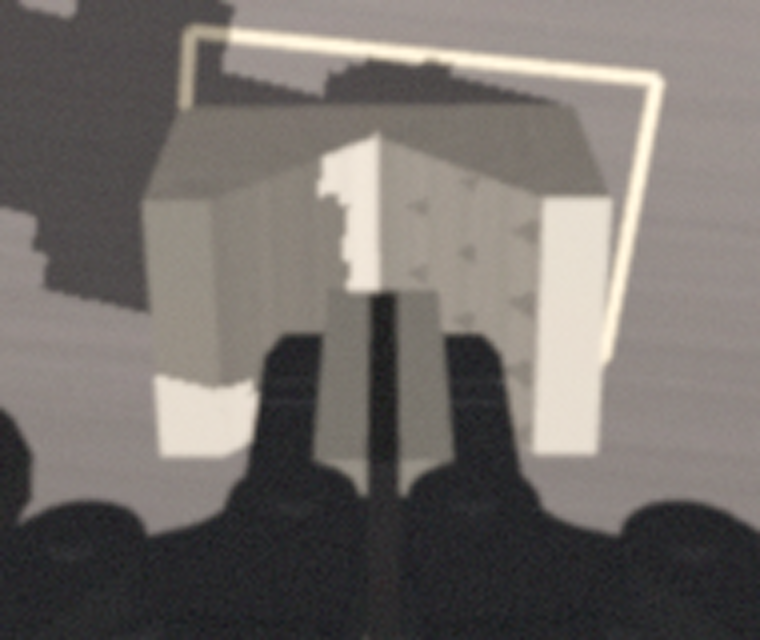

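View pics/t3.png

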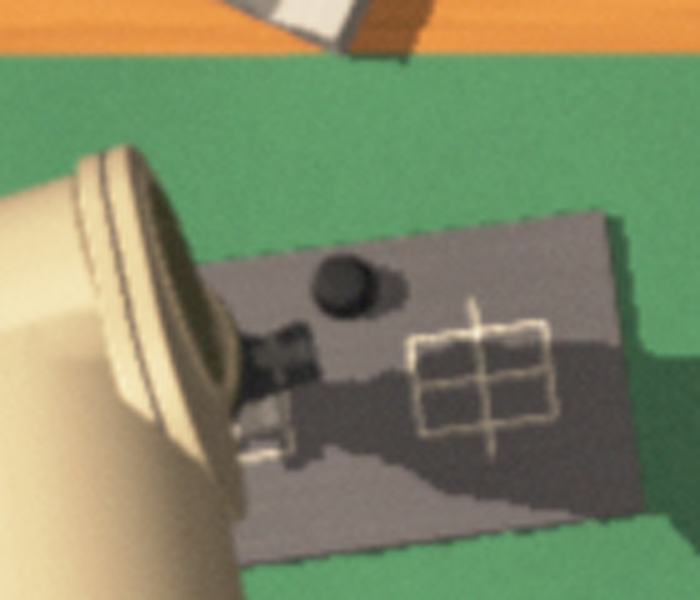

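View pics/s3.png

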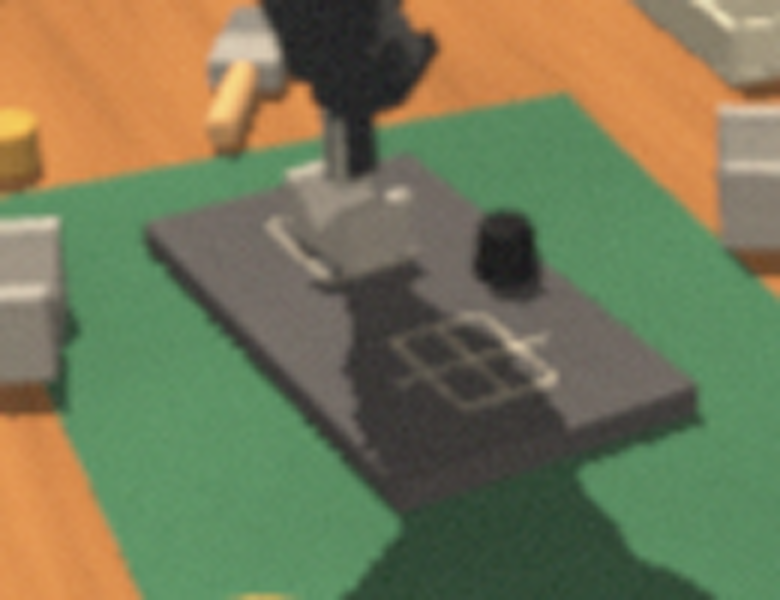

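```bash
python3 - <<'E'
from h import *
print(manip.tcp_to_tips)
c=cam("wrist"); P=cloud(c); st()
for v in range(244,300,4): print(v,[P[v,u].round(3).tolist() for u in (316,336)])
o=manip.get_obs(); M=R.from_quat(o["ee_rot"]).as_matrix()
print(px(c,o["position"]),px(c,o["position"]+M[:,2]*.017))
E
```

```text
0.017
t 4.25 pos [0.5644 0.1961 0.0424] jaw yaw 104.08 z [ 0.011  0.006 -1.   ] F [-0.  -0.6 -0.4] w -0.002 q [-0.6   0.43  0.24  1.75 -0.12  0.96  1.5 ]
244 [[0.562, 0.191, 0.031], [0.558, 0.201, 0.034]]
248 [[0.563, 0.191, 0.033], [0.56, 0.202, 0.033]]
252 [[0.566, 0.192, 0.031], [0.562, 0.202, 0.034]]
256 [[0.555, 0.19, 0.056], [0.553, 0.199, 0.056]]
260 [[0.555, 0.19, 0.059], [0.553, 0.199, 0.06]]
264 [[0.555, 0.19, 0.063], [0.553, 0.199, 0.063]]
268 [[0.555, 0.19, 0.066], [0.554, 0.199, 0.065]]
272 [[0.555, 0.19, 0.069], [0.553, 0.198, 0.069]]
276 [[0.554, 0.19, 0.074], [0.553, 0.198, 0.073]]
280 [[0.555, 0.19, 0.076], [0.553, 0.198, 0.075]]
284 [[0.555, 0.19, 0.079], [0.553, 0.198, 0.078]]
288 [[0.555, 0.19, 0.081], [0.553, 0.198, 0.081]]
292 [[0.555, 0.191, 0.084], [0.553, 0.198, 0.084]]
296 [[0.556, 0.191, 0.085], [0.553, 0.198, 0.086]]
[324.03681462 261.38537317] [324.1406891 246.2545977]
```

The jaws shut fully without touching. The wrist depth puts the tips at z≈0.055, though 17 mm ahead of the TCP would be 0.026. I'll check this independently with the side camera.

```bash
python3 - <<'E'
from h import *
c=cam("side"); P=cloud(c)
for v in range(166,188,1): print(v,[P[v,u].round(3).tolist() for u in (275,278,281)])
o=manip.get_obs(); print(px(c,o["position"]),px(c,o["position"]-[0,0,.017]),px(c,o["position"]+[0,0,.012]))
E
```

```text
166 [[0.552, 0.181, 0.099], [0.556, 0.165, 0.105], [0.561, 0.155, 0.109]]
167 [[0.553, 0.184, 0.095], [0.556, 0.165, 0.102], [0.562, 0.157, 0.105]]
168 [[0.553, 0.185, 0.091], [0.555, 0.164, 0.1], [0.562, 0.159, 0.101]]
169 [[0.552, 0.182, 0.089], [0.555, 0.164, 0.097], [0.57, 0.183, 0.086]]
170 [[0.555, 0.19, 0.082], [0.56, 0.181, 0.085], [0.57, 0.183, 0.083]]
171 [[0.553, 0.185, 0.082], [0.56, 0.18, 0.083], [0.57, 0.185, 0.079]]
172 [[0.553, 0.187, 0.078], [0.56, 0.181, 0.079], [0.57, 0.183, 0.077]]
173 [[0.554, 0.189, 0.074], [0.561, 0.185, 0.074], [0.57, 0.184, 0.073]]
174 [[0.553, 0.186, 0.072], [0.56, 0.182, 0.072], [0.569, 0.181, 0.071]]
175 [[0.553, 0.187, 0.069], [0.559, 0.18, 0.07], [0.569, 0.181, 0.068]]
176 [[0.553, 0.187, 0.065], [0.559, 0.181, 0.067], [0.569, 0.184, 0.063]]
177 [[0.553, 0.188, 0.062], [0.559, 0.179, 0.064], [0.57, 0.187, 0.059]]
178 [[0.553, 0.19, 0.058], [0.559, 0.179, 0.061], [0.568, 0.182, 0.058]]
179 [[0.553, 0.189, 0.055], [0.56, 0.183, 0.056], [0.573, 0.195, 0.048]]
180 [[0.558, 0.206, 0.042], [0.56, 0.184, 0.053], [0.59, 0.249, 0.016]]
181 [[0.558, 0.207, 0.039], [0.568, 0.208, 0.036], [0.587, 0.24, 0.017]]
182 [[0.557, 0.204, 0.037], [0.567, 0.206, 0.034], [0.576, 0.207, 0.032]]
183 [[0.556, 0.203, 0.035], [0.565, 0.202, 0.033], [0.563, 0.169, 0.05]]
184 [[0.555, 0.2, 0.033], [0.554, 0.169, 0.048], [0.562, 0.165, 0.048]]
185 [[0.547, 0.173, 0.045], [0.551, 0.159, 0.05], [0.562, 0.165, 0.045]]
186 [[0.547, 0.174, 0.041], [0.553, 0.165, 0.044], [0.563, 0.169, 0.04]]
187 [[0.547, 0.173, 0.038], [0.553, 0.165, 0.041], [0.561, 0.164, 0.04]]
[278.27670958 181.09023935] [278.54518127 186.28106672] [278.08475959 177.37893825]
```

```bash
python3 - <<'E'
from h import *
c=cam("side"); crop(c,255,305,160,205,14,"s3z.png")
E
```

```text
(no output)
```

View pics/s3z.png

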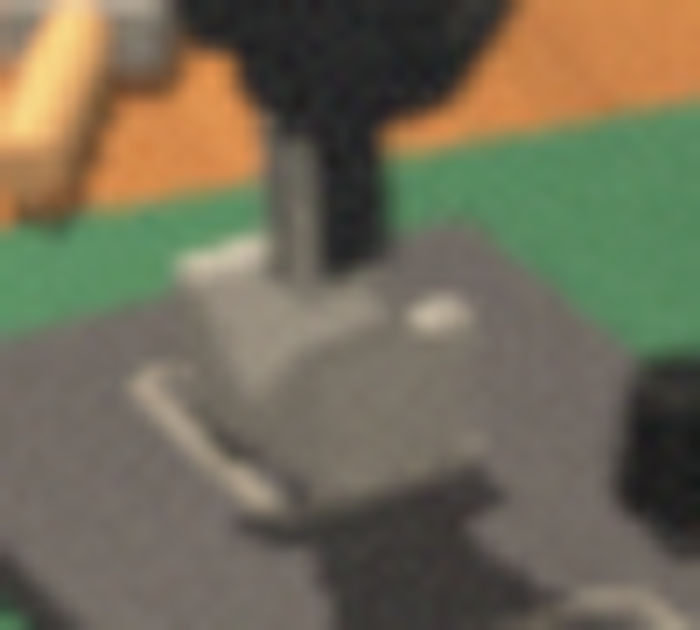

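Both cameras agree: the tips stand about 12 mm above the reported TCP, so the reported height and the stated 17 mm disagree by about 29 mm. The sideways position fits. The jaws closed in the air just above the block. I'll reopen and go lower by that offset.

```bash
python3 -m pendant '[[[0,0,0],[0,0,0],0],[[0,0,0],[0,0,0],0],[[0,0,0],[0,0,0],0],[[0,0,0],[0,0,0],0],[[0,0,0],[0,0,0],0]]'; python3 - <<'E'
from h import *
st(); c=cam("wrist"); P=cloud(c); crop(c,180,480,180,340,2.6,"w4.png"); 
E
```

```text
clock: 4.97
position: [0.5645, 0.1961, 0.0425]
ee_rot: [0.615, 0.788, 0.006, 0.003]
ft_force: [-0.4, -0.6, 0.8]
grip_width: 1.0
t 4.97 pos [0.5645 0.1961 0.0425] jaw yaw 104.08 z [ 0.011  0.006 -1.   ] F [-0.4 -0.6  0.8] w 1.0 q [-0.6   0.43  0.24  1.75 -0.12  0.96  1.5 ]
```

View pics/w4.png

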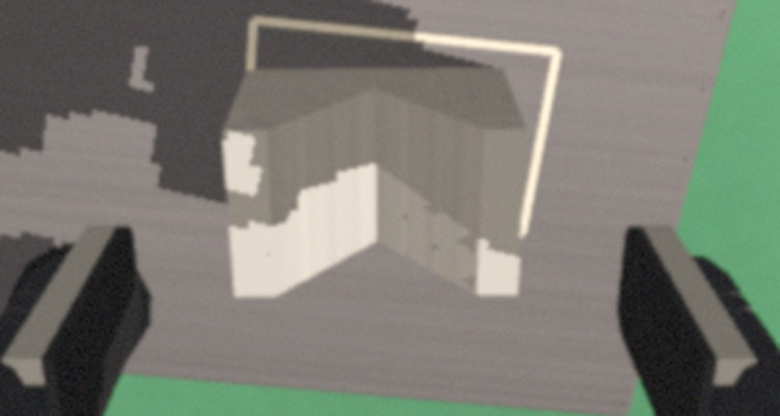

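```bash
python3 - <<'E'
from h import *
c=cam("wrist"); P=cloud(c)
L=[(224,132),(234,296),(519,294),(524,128)]
Q=np.array([atz(c,180+(a-.8)/2.6,180+(b-.8)/2.6,.047) for a,b in L])
d1=(Q[2]+Q[3]-Q[0]-Q[1])[:2]
print(Q.mean(0).round(4),np.linalg.norm(np.diff(Q[[0,1,2,3,0]],axis=0),axis=1).round(4),np.degrees(np.arctan2(-d1[0],d1[1])).round(1))
for u,v in [(224,270),(210,300),(435,270)]: print(P[v,u].round(3))
E
python3 -m pendant '[[[0,0,-1.2],[0,0,0],0],[[0,0,-1.2],[0,0,0],0],[[0,0,-0.8],[0,0,0],0],[[0,0,0],[0,0,0],0]]'
```

```text
[0.5626 0.1957 0.047 ] [0.0357 0.0565 0.0361 0.0552] 14.6
[0.565 0.152 0.067]
[0.564 0.153 0.089]
[0.542 0.239 0.069]
clock: 5.58
position: [0.5637, 0.1958, 0.0072]
ee_rot: [0.615, 0.788, 0.005, 0.002]
ft_force: [0.3, -0.1, 0.3]
grip_width: 0.999
```

```bash
python3 -m pendant '[[[0,0,0.1],[0,0,0],60],[[0,0,0],[0,0,0],90],[[0,0,0],[0,0,0],255],[[0,0,0],[0,0,0],255],[[0,0,0],[0,0,0],255],[[0,0,0],[0,0,0],255]]' 40; python3 - <<'E'
from h import *
st(); c=cam("wrist"); P=cloud(c); crop(c,180,480,180,340,2.6,"w5.png"); 
E
```

```text
clock: 6.32
position: [0.5641, 0.1958, 0.0087]
ee_rot: [0.615, 0.788, 0.005, 0.003]
ft_force: [0.9, -0.0, -1.9]
grip_width: 0.647
t 6.33 pos [0.5641 0.1958 0.0087] jaw yaw 104.08 z [ 0.011  0.006 -1.   ] F [ 0.9 -0.  -1.9] w 0.647 q [-0.6   0.48  0.23  1.77 -0.14  0.9   1.51]
```

View pics/w5.png

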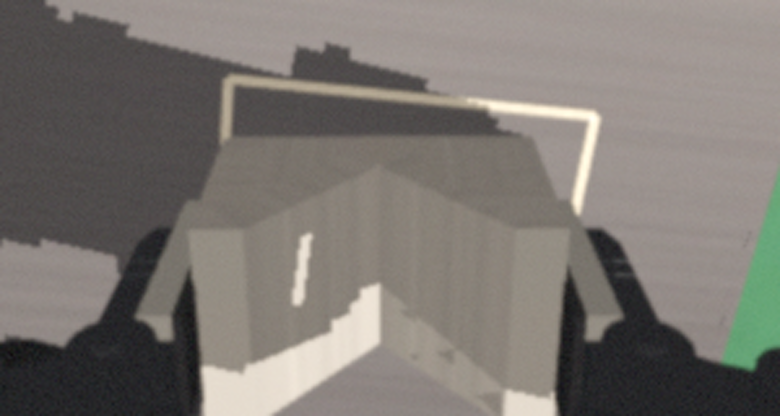

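```bash
python3 -m pendant '[[[0,-0.6,0],[0,0,-1.5],255],[[0.1,-1.2,0],[0,0,-1.7],255],[[0.1,-1.2,0],[0,0,-1.7],255],[[0.1,-1.2,0],[0,0,-1.7],255]]'
```

```text
clock: 6.88
position: [0.5669, 0.1526, 0.0088]
ee_rot: [0.662, 0.75, 0.006, 0.002]
ft_force: [-0.6, 2.0, -1.5]
grip_width: 0.649
```

```bash
python3 -m pendant '[[[0.14,-1.2,0],[0,0,0],255],[[0.14,-1.2,0],[0,0,0],255],[[0.14,-1.2,0],[0,0,0],255],[[0.14,-1.2,0],[0,0,0],255],[[0.14,-1.2,0],[0,0,0],255],[[0.14,-1.2,0],[0,0,0],255],[[0.1,-0.4,0],[0,0,0],255],[[0,0,0],[0,0,0],255]]'; python3 - <<'E'
from h import *
st(); c=cam("wrist"); P=cloud(c); crop(c,150,510,120,400,2.2,"w6.png"); 
E
```

```text
clock: 7.88
position: [0.5768, 0.0689, 0.0088]
ee_rot: [0.663, 0.749, 0.005, 0.003]
ft_force: [-0.4, 1.0, -2.0]
grip_width: 0.649
t 7.88 pos [0.5768 0.0689 0.0088] jaw yaw 96.94 z [ 0.011  0.005 -1.   ] F [-0.4  1.  -2. ] w 0.649 q [-0.44  0.45  0.29  1.82 -0.17  0.88  1.62]
```

View pics/w6.png

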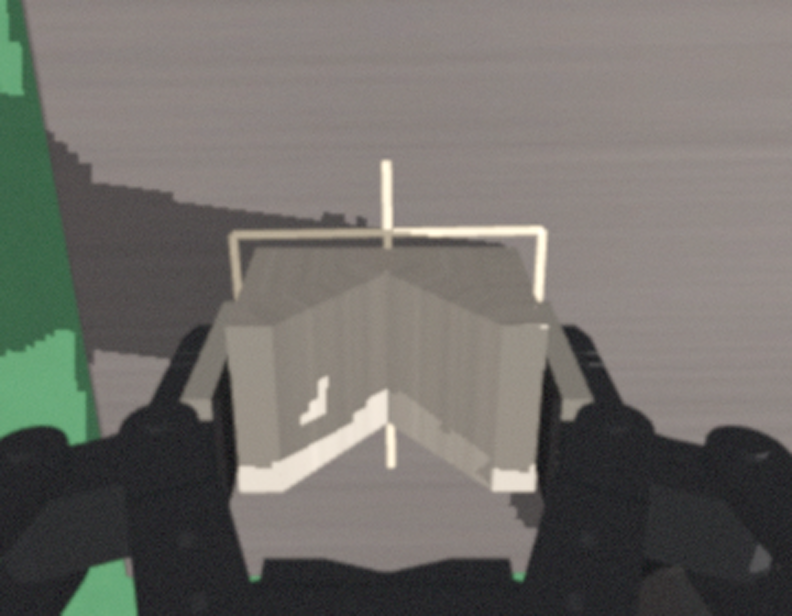

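```bash
python3 - <<'E'
from h import *
c=cam("wrist")
f=lambda a,b,h:atz(c,150+(a-.6)/2.2,120+(b-.6)/2.2,h)[:2]
yaw=np.radians(7.5); B=np.array([[np.cos(yaw),np.sin(yaw)],[-np.sin(yaw),np.cos(yaw)]])
print("outline edge mid",B@f(388,235,.015)," corners",B@f(233,236,.015),B@f(544,231,.015))
print("base edge",B@f(386,247,.015),"groove end",B@f(388,272,.027),B@f(388,391,.027),"corners",B@f(228,327,.047),B@f(548,325,.047),B@f(238,490,.047),B@f(537,490,.047))
print("tick tips",B@f(387,162,.015),B@f(391,466,.015)); st()
E
```

```text
outline edge mid [ 0.5585108  -0.00561638]  corners [ 0.55835314 -0.03880728] [0.5579699  0.02776244]
base edge [ 0.56133031 -0.0060743 ] groove end [ 0.56121747 -0.00570827] [ 0.58943768 -0.00597708] corners [ 0.56132256 -0.03360417] [0.56160968 0.02198004] [ 0.59687648 -0.03471062] [0.5976411  0.02224636]
tick tips [ 0.54204729 -0.00566603] [ 0.61982195 -0.00547143]
t 7.97 pos [0.5768 0.069  0.0087] jaw yaw 96.96 z [ 0.011  0.004 -1.   ] F [ 0.1 -1.  -3. ] w 0.645 q [-0.44  0.45  0.29  1.82 -0.17  0.88  1.62]
```

The block sits about 2 mm short in x, with y and yaw good. I'll nudge it, release, and rise.

```bash
python3 -m pendant '[[[0.18,0,0],[0,0,0.5],255],[[0,0,0],[0,0,0],255],[[0,0,0],[0,0,0],0],[[0,0,0],[0,0,0],0],[[0,0,0],[0,0,0],0],[[0,0,0],[0,0,0],0],[[0,0,2],[0,0,0],0],[[0,0,5],[0,0,0],0],[[0,0,5],[0,0,0],0],[[0,0,2],[0,0,0],0],[[0,0,0],[0,0,0],0]]'; python3 - <<'E'
from h import *
st(); c=cam("wrist"); P=cloud(c); crop(c,200,440,120,300,3,"w7.png"); 
E
```

```text
clock: 9.35
position: [0.5793, 0.0694, 0.1593]
ee_rot: [0.659, 0.752, 0.007, 0.004]
ft_force: [0.3, -0.3, -0.3]
grip_width: 1.0
t 9.35 pos [0.5793 0.0694 0.1593] jaw yaw 97.52 z [ 0.016  0.006 -1.   ] F [ 0.3 -0.3 -0.3] w 1.0 q [-0.47  0.28  0.33  1.69 -0.1   1.17  1.58]
```

View pics/w7.png

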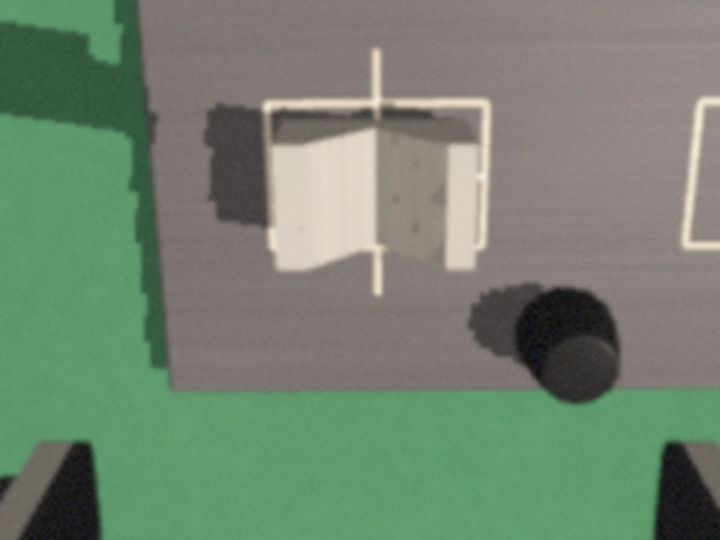

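The block now stands centred in the cross outline, and the loupe is untouched. Next I go to the barrel.

```bash
python3 - <<'E'
from h import *
c=cam("wrist")
Q=np.array([atz(c,200+(a-1)/3,120+(b-1)/3,.047) for a,b in [(274,145),(276,270),(475,268),(477,144)]])
d1=(Q[2]+Q[3]-Q[0]-Q[1])[:2]
print("blk",Q.mean(0).round(4),np.linalg.norm(np.diff(Q[[0,1,2,3,0]],axis=0),axis=1).round(4),np.degrees(np.arctan2(-d1[0],d1[1])).round(1))
Q=np.array([atz(c,200+(a-1)/3,120+(b-1)/3,.015) for a,b in [(267,104),(271,246),(483,246),(487,103)]])
print("mark",Q.mean(0).round(4)); st()
E
python3 -m pendant '[[[-0.1,-2.5,0],[0,0,-9],0],[[-0.1,-2.6,0],[0,0.2,-9],0],[[-0.1,-2.6,0],[0,0.2,-9],0],[[-0.1,-2.6,0],[0,0.2,-9],0],[[-0.1,-2.6,0],[0,0,-9],0],[[-0.1,-2.6,0],[0,0,-9],0],[[-0.1,-2.6,0],[0,0,-9],0],[[-0.1,-2.6,0],[0,0,-9],0],[[-0.1,-2.5,0],[0,0,-9],0],[[-0.1,-2.5,0],[0,0,-9],0],[[0,0,0],[0,0,0],0],[[0,0,0],[0,0,0],0]]'; python3 - <<'E'
from h import *
st(); c=cam("wrist"); cv2.imwrite("pics/w8.png",c["pixels"][:,:,::-1])
E
```

```text
blk [0.5754 0.0695 0.047 ] [0.0362 0.0562 0.0359 0.0548] 7.9
mark [0.5754 0.0701 0.015 ]
t 9.45 pos [0.5782 0.0692 0.1569] jaw yaw 97.52 z [ 0.012  0.005 -1.   ] F [-0.5  0.3 -0.4] w 0.999 q [-0.47  0.28  0.33  1.7  -0.1   1.17  1.58]
clock: 10.95
position: [0.5572, -0.194, 0.14]
ee_rot: [0.999, 0.041, -0.011, -0.005]
ft_force: [0.6, -0.2, 0.7]
grip_width: 0.999
t 10.95 pos [ 0.5572 -0.194   0.14  ] jaw yaw 4.73 z [-0.022  0.01  -1.   ] F [ 0.6 -0.2  0.7] w 0.999 q [-0.29  0.39  0.69  1.67 -0.26  1.2   0.55]
```

View pics/w8.png

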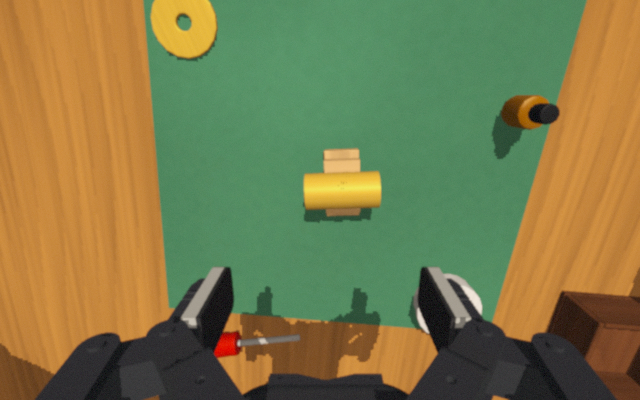

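```bash
python3 -m pendant '[[[1.0,0.8,-1],[-0.6,-1.3,2.8],0],[[0,0,-1],[0,0,0],0],[[0,0,0],[0,0,0],0],[[0,0,0],[0,0,0],0]]'; python3 - <<'E'
from h import *
st(); c=cam("wrist"); crop(c,270,390,150,250,6,"w9.png")
P=cloud(c); m=(P[...,2]>.034)&(P[...,2]<.05)&(abs(P[...,0]-.568)<.045)&(abs(P[...,1]+.186)<.03)
q=P[m]; print(len(q),q[:,2].max(),cv2.minAreaRect((q[:,:2]*1000).astype(np.float32)))
E
```

```text
clock: 11.5
position: [0.5671, -0.1837, 0.1189]
ee_rot: [0.998, 0.068, -0.0, 0.0]
ft_force: [0.9, -0.9, 0.4]
grip_width: 1.004
t 11.5 pos [ 0.5671 -0.1837  0.1189] jaw yaw 7.84 z [-0. -0. -1.] F [ 0.9 -0.9  0.4] w 1.004 q [-0.29  0.4   0.66  1.7  -0.27  1.13  0.58]
2808 0.045748621683985 ((568.4100341796875, -185.4739532470703), (60.182579040527344, 28.423891067504883), 7.558743476867676)
```

View pics/w9.png

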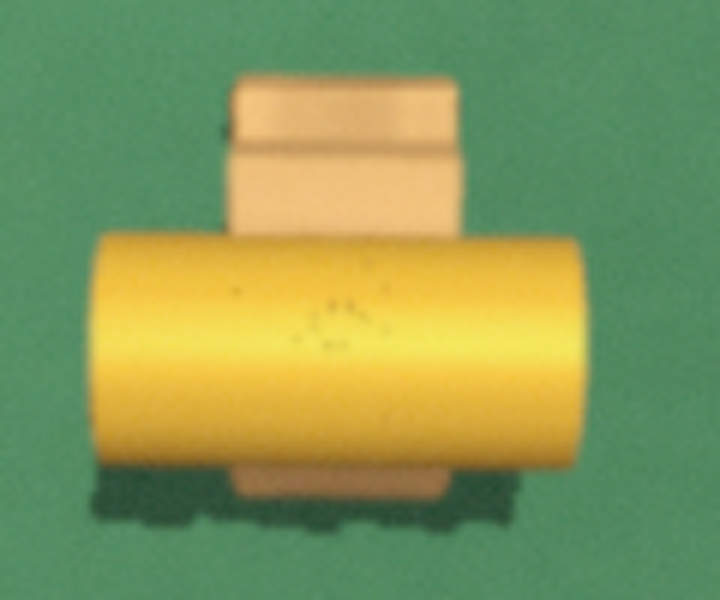

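```bash
python3 -m pendant '[[[0.13,-0.2,-1],[0,0,-0.3],0],[[0,0,-3],[0,0,0],0],[[0,0,-3],[0,0,0],0],[[0,0,-1.5],[0,0,0],0],[[0,0,0],[0,0,0],0],[[0,0,0],[0,0,0],0]]'; python3 - <<'E'
from h import *
st(); c=cam("wrist"); cv2.imwrite("pics/w10.png",c["pixels"][:,:,::-1])
P=cloud(c); m=(P[...,2]>.034)&(P[...,2]<.05)&(abs(P[...,0]-.568)<.032)&(abs(P[...,1]+.186)<.03)
q=P[m]; print(len(q),q[:,2].max(),cv2.minAreaRect((q[:,:2]*1000).astype(np.float32)))
E
```

```text
clock: 12.3
position: [0.5691, -0.1877, 0.032]
ee_rot: [0.998, 0.064, 0.001, 0.001]
ft_force: [0.3, 0.2, 0.6]
grip_width: 0.998
t 12.3 pos [ 0.5691 -0.1877  0.032 ] jaw yaw 7.36 z [ 0.002 -0.001 -1.   ] F [0.3 0.2 0.6] w 0.998 q [-0.24  0.52  0.62  1.76 -0.35  0.97  0.64]
6203 0.04544836614386741 ((568.4370727539062, -185.376953125), (60.364845275878906, 28.90659523010254), 7.9455037117004395)
```

View pics/w10.png

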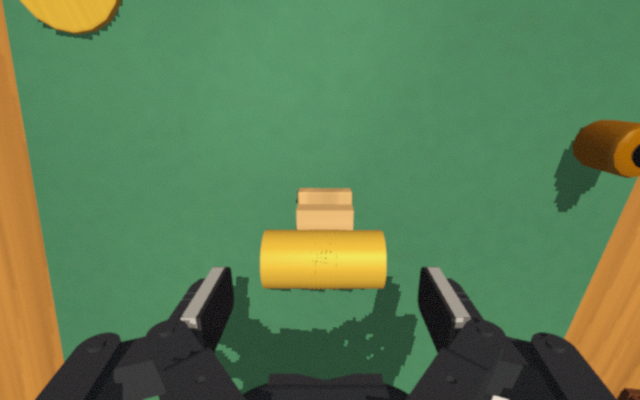

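Aligned to within about 2 mm. I'll correct y, lower, and close with a firm grip.

```bash
python3 -m pendant '[[[-0.05,0.2,-1.5],[0,0,0.3],0],[[0,0,-1.2],[0,0,0],0],[[0,0,-0.8],[0,0,0],0],[[0,0,0],[0,0,0],0],[[0,0,0],[0,0,0],0]]'; python3 - <<'E'
from h import *
st()
E
```

```text
clock: 12.98
position: [0.5693, -0.1854, -0.0045]
ee_rot: [0.998, 0.067, 0.002, 0.001]
ft_force: [-0.0, -0.4, 0.6]
grip_width: 1.0
t 12.97 pos [ 0.5693 -0.1854 -0.0045] jaw yaw 7.7 z [ 0.004 -0.001 -1.   ] F [-0.  -0.4  0.6] w 1.0 q [-0.23  0.57  0.59  1.78 -0.39  0.91  0.66]
```

```bash
python3 -m pendant '[[[-0.05,0,0],[0,0,0],40],[[0,0,0],[0,0,0],70],[[0,0,0],[0,0,0],255],[[0,0,0],[0,0,0],255],[[0,0,0],[0,0,0],255],[[0,0,0],[0,0,0],255]]' 70; python3 - <<'E'
from h import *
st(); c=cam("wrist"); crop(c,180,460,180,340,2.8,"w11.png")
P=cloud(c); m=(P[...,2]>.034)&(P[...,2]<.05)&(abs(P[...,0]-.568)<.029)&(abs(P[...,1]+.186)<.03)
q=P[m]; print(len(q),q[:,2].max(),q.mean(0))
E
```

```text
clock: 13.72
position: [0.5692, -0.1856, -0.0036]
ee_rot: [0.998, 0.067, 0.003, 0.001]
ft_force: [1.4, 0.7, 0.2]
grip_width: 0.691
t 13.72 pos [ 0.5692 -0.1856 -0.0036] jaw yaw 7.69 z [ 0.005 -0.001 -1.   ] F [1.4 0.7 0.2] w 0.691 q [-0.23  0.56  0.59  1.78 -0.39  0.91  0.66]
9309 0.04562418979857427 [ 0.56800344 -0.18072544  0.04100292]
```

View pics/w11.png

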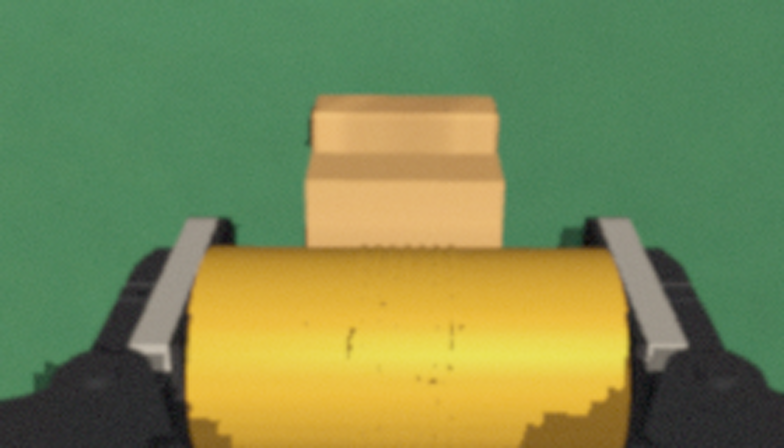

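```bash
python3 -m pendant '[[[0,0,1],[0,0,0],255],[[0,0,3],[0,0,0],255],[[0,0,3],[0,0,0],255],[[0,0,2],[0,0,0],255],[[0,0,0],[0,0,0],255]]'; python3 - <<'E'
from h import *
st(); c=cam("wrist"); cv2.imwrite("pics/w12.png",c["pixels"][:,:,::-1])
E
```

```text
clock: 14.4
position: [0.5682, -0.1855, 0.0904]
ee_rot: [0.998, 0.067, 0.002, 0.001]
ft_force: [0.7, 0.2, -2.0]
grip_width: 0.695
t 14.4 pos [ 0.5682 -0.1855  0.0904] jaw yaw 7.67 z [ 0.004 -0.001 -1.   ] F [ 0.7  0.2 -2. ] w 0.695 q [-0.28  0.44  0.65  1.73 -0.3   1.07  0.6 ]
```

View pics/w12.png

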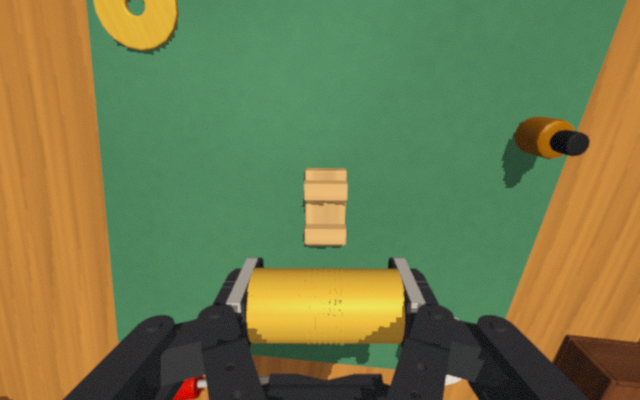

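The barrel is held straight in the jaws, (250–403, 270–342), and the rest at (326,207) is empty. I'll carry it across.

```bash
python3 -m pendant '[[[0.05,1.5,0],[0,0,0],255],[[0.1,3,0],[0,0,0],255],[[0.1,3,0],[0,0,0],255],[[0.1,3,0],[0,0,0],255],[[0.1,3,0],[0,0,0],255],[[0.1,3,0],[0,0,0],255],[[0.1,3,0],[0,0,0],255],[[0.05,3,0],[0,0,0],255],[[0,2,0],[0,0,0],255],[[0,1,0],[0,0,0],255],[[0,0,0],[0,0,0],255],[[0,0,0],[0,0,0],255]]'; python3 - <<'E'
from h import *
st(); c=cam("wrist"); cv2.imwrite("pics/w13.png",c["pixels"][:,:,::-1])
t=cam("top"); crop(t,240,360,130,250,5,"t13.png")
E
```

```text
clock: 15.95
position: [0.5651, 0.0884, 0.0777]
ee_rot: [0.998, 0.07, -0.008, 0.0]
ft_force: [0.7, -0.4, -0.9]
grip_width: 0.689
t 15.95 pos [0.5651 0.0884 0.0777] jaw yaw 8.03 z [-0.016 -0.002 -1.   ] F [ 0.7 -0.4 -0.9] w 0.689 q [-0.7   0.4   0.57  1.78 -0.24  1.05  0.1 ]
```

View pics/w13.png

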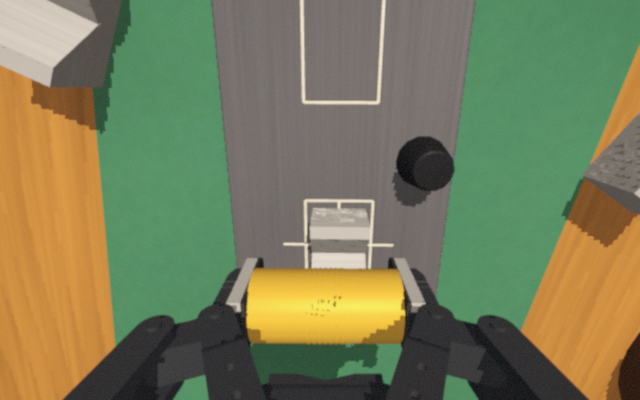

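View pics/t13.png

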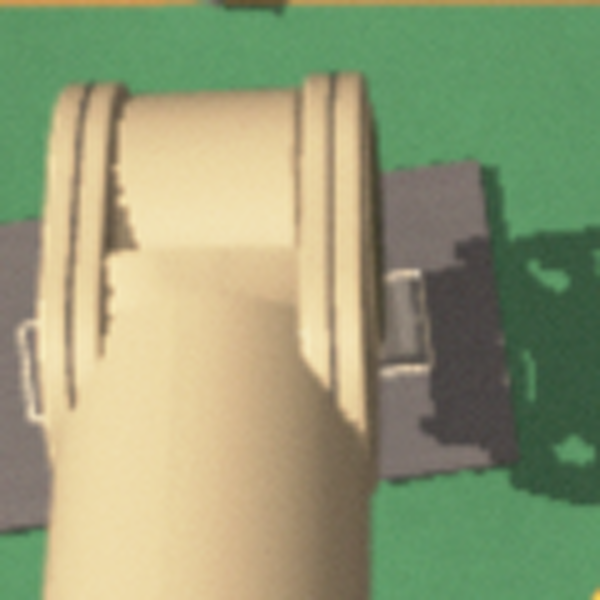

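```bash
python3 -m pendant '[[[0.5,-0.9,0],[0.1,-0.9,-0.2],255],[[0.5,-0.9,0],[0,0,0],255],[[0,0,0],[0,0,0],255],[[0,0,0],[0,0,0],255]]'; python3 - <<'E'
from h import *
st(); c=cam("wrist"); cv2.imwrite("pics/w14.png",c["pixels"][:,:,::-1]); P=cloud(c)
m=(P[...,2]>.1)&(P[...,2]<.13)&(abs(P[...,0]-.576)<.035)&(abs(P[...,1]-.07)<.03)
q=P[m]; print(len(q),q[:,2].max(),cv2.minAreaRect((q[:,:2]*1000).astype(np.float32)))
E
```

```text
clock: 16.55
position: [0.5763, 0.0665, 0.0781]
ee_rot: [0.998, 0.066, 0.001, 0.0]
ft_force: [0.7, 1.4, -1.7]
grip_width: 0.692
t 16.55 pos [0.5763 0.0665 0.0781] jaw yaw 7.59 z [ 0.002 -0.    -1.   ] F [ 0.7  1.4 -1.7] w 0.692 q [-0.67  0.4   0.58  1.78 -0.25  1.03  0.14]
13339 0.12999554388139517 ((577.3655395507812, 67.999755859375), (70.75243377685547, 28.544809341430664), 7.158236026763916)
```

View pics/w14.png

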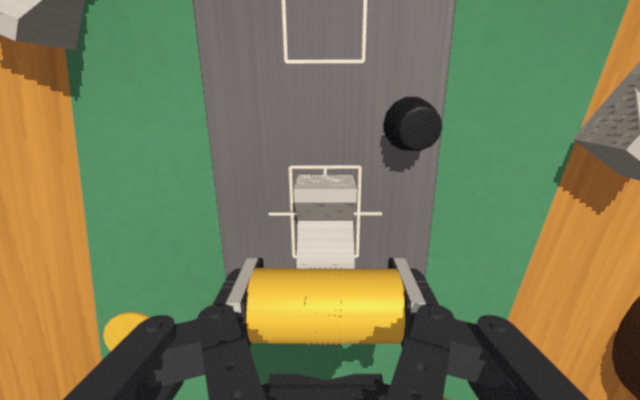

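```bash
python3 -m pendant '[[[0,0.3,-1],[0,0,0.2],255],[[0,0,-1.5],[0,0,0],255],[[0,0,-1],[0,0,0],255],[[0,0,0],[0,0,0],255],[[0,0,0],[0,0,0],255]]'; python3 - <<'E'
from h import *
st(); c=cam("wrist"); crop(c,180,460,180,370,2.8,"w15.png")
E
```

```text
clock: 17.23
position: [0.5754, 0.0706, 0.0396]
ee_rot: [0.998, 0.069, -0.0, 0.0]
ft_force: [-0.1, -0.6, -1.9]
grip_width: 0.695
t 17.23 pos [0.5754 0.0706 0.0396] jaw yaw 7.9 z [-0.    -0.001 -1.   ] F [-0.1 -0.6 -1.9] w 0.695 q [-0.65  0.45  0.56  1.8  -0.28  0.97  0.16]
```

View pics/w15.png

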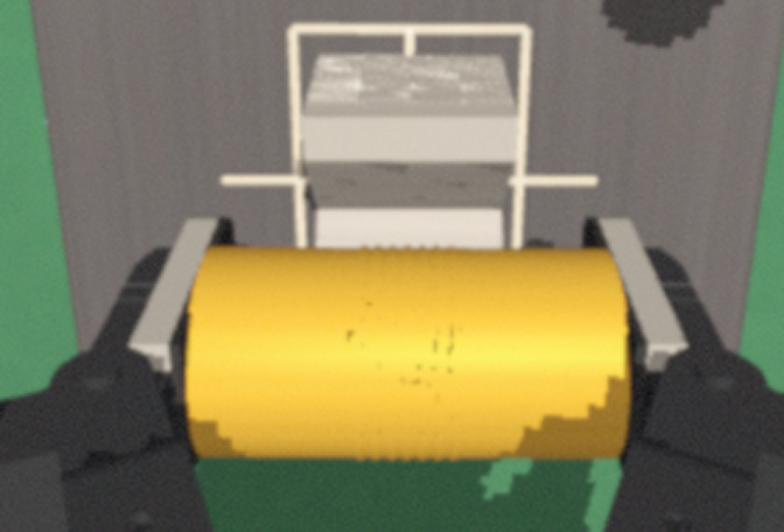

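```bash
python3 -m pendant '[[[0,-0.1,-0.6],[0,0,0],255],[[0,0,-0.6],[0,0,0],255],[[0,0,-0.3],[0,0,0],255],[[0,0,0],[0,0,0],255],[[0,0,0],[0,0,0],255]]'; python3 - <<'E'
from h import *
st()
E
```

```text
clock: 17.9
position: [0.5758, 0.0695, 0.0241]
ee_rot: [0.998, 0.069, 0.001, 0.0]
ft_force: [-0.2, 0.1, -1.3]
grip_width: 0.69
t 17.9 pos [0.5758 0.0695 0.0241] jaw yaw 7.89 z [ 0.001 -0.    -1.   ] F [-0.2  0.1 -1.3] w 0.69 q [-0.64  0.48  0.55  1.81 -0.3   0.94  0.17]
```

```bash
python3 -m pendant '[[[0,0,-0.3],[0,0,0],255],[[0,0,-0.2],[0,0,0],255],[[0,0,0],[0,0,0],255]]';python3 -m pendant '[[[0,0,-0.1],[0,0,0],255],[[0,0,0],[0,0,0],255]]'
```

```text
clock: 18.27
position: [0.5759, 0.0696, 0.0189]
ee_rot: [0.998, 0.069, 0.001, 0.0]
ft_force: [-0.2, -0.6, -1.6]
grip_width: 0.694
clock: 18.52
position: [0.576, 0.0696, 0.0179]
ee_rot: [0.998, 0.069, 0.001, 0.0]
ft_force: [0.0, 0.7, -1.7]
grip_width: 0.693
```

```bash
for i in 1 ; do python3 -m pendant '[[[0,0,-0.1],[0,0,0],255],[[0,0,0],[0,0,0],255]]'; python3 -m pendant '[[[0,0,-0.1],[0,0,0],255]]'; done
```

```text
clock: 18.77
position: [0.576, 0.0696, 0.0169]
ee_rot: [0.998, 0.069, 0.001, 0.0]
ft_force: [0.1, 0.2, -1.6]
grip_width: 0.692
clock: 18.9
position: [0.5762, 0.0698, 0.0162]
ee_rot: [0.998, 0.069, 0.001, -0.0]
ft_force: [-0.4, 2.0, 2.9]
grip_width: 0.696
```

```bash
python3 -m pendant '[[[0,0,-0.05],[0,0,0],255]]';python3 -m pendant '[[[0,0,-0.05],[0,0,0],255]]'; python3 -c "
from h import *
st()"
```

```text
clock: 19.02
position: [0.5763, 0.07, 0.0159]
ee_rot: [0.998, 0.069, 0.001, -0.0]
ft_force: [-2.6, 1.3, 5.8]
grip_width: 0.695
clock: 19.15
position: [0.5763, 0.0701, 0.0159]
ee_rot: [0.998, 0.069, 0.001, -0.0]
ft_force: [-3.7, -0.3, 8.3]
grip_width: 0.698
t 19.15 pos [0.5763 0.0701 0.0159] jaw yaw 7.91 z [ 0.002  0.001 -1.   ] F [-3.7 -0.3  8.3] w 0.698 q [-0.64  0.49  0.54  1.81 -0.31  0.92  0.18]
```

```bash
python3 -m pendant '[[[0,0,-0.1],[0,0,0],255]]';python3 -m pendant '[[[0,0,-0.1],[0,0,0],255]]'; python3 -c "
from h import *
st(); cam('top'); st(); cam('top'); st()"
```

```text
clock: 19.27
position: [0.5764, 0.0701, 0.0159]
ee_rot: [0.998, 0.069, 0.001, -0.001]
ft_force: [-7.3, 0.0, 16.1]
grip_width: 0.697
clock: 19.4
position: [0.5764, 0.0701, 0.0159]
ee_rot: [0.998, 0.069, 0.001, -0.001]
ft_force: [-6.6, 0.4, 14.1]
grip_width: 0.693
t 19.4 pos [0.5764 0.0701 0.0159] jaw yaw 7.9 z [ 0.001  0.002 -1.   ] F [-6.6  0.4 14.1] w 0.693 q [-0.64  0.49  0.54  1.81 -0.31  0.92  0.18]
t 19.45 pos [0.5763 0.0701 0.0159] jaw yaw 7.89 z [ 0.001  0.002 -1.   ] F [-7.2 -0.6 13.4] w 0.694 q [-0.64  0.49  0.54  1.81 -0.31  0.92  0.18]
t 19.5 pos [0.5763 0.0701 0.0159] jaw yaw 7.9 z [ 0.001  0.002 -1.   ] F [-5.9  0.1 13.1] w 0.693 q [-0.64  0.49  0.54  1.81 -0.31  0.92  0.18]
```

```bash
python3 -m pendant '[[[-0.04,0,-0.1],[0,0,0],255]]'; python3 - <<'E'
from h import *
st(); c=cam("wrist"); crop(c,180,460,160,370,2.8,"w16.png")
s=cam("side"); crop(s,220,360,130,240,5,"s16.png"); P=cloud(s); st()
W=cloud(c); m=(W[...,2]>.05)&(W[...,2]<.068)&(abs(W[...,0]-.576)<.025)&(abs(W[...,1]-.07)<.03); print(np.percentile(W[...,2][m],99))
E
```

```text
clock: 19.62
position: [0.5763, 0.0701, 0.0159]
ee_rot: [0.998, 0.069, 0.001, -0.001]
ft_force: [-3.3, 0.3, 9.8]
grip_width: 0.697
t 19.62 pos [0.5763 0.0701 0.0159] jaw yaw 7.89 z [ 0.002  0.003 -1.   ] F [-3.3  0.3  9.8] w 0.697 q [-0.64  0.49  0.54  1.82 -0.31  0.92  0.18]
t 19.73 pos [0.5763 0.0701 0.0159] jaw yaw 7.89 z [ 0.002  0.003 -1.   ] F [-4.2  0.1 11.8] w 0.696 q [-0.64  0.49  0.54  1.82 -0.31  0.92  0.18]
0.06410602157408228
```

View pics/w16.png

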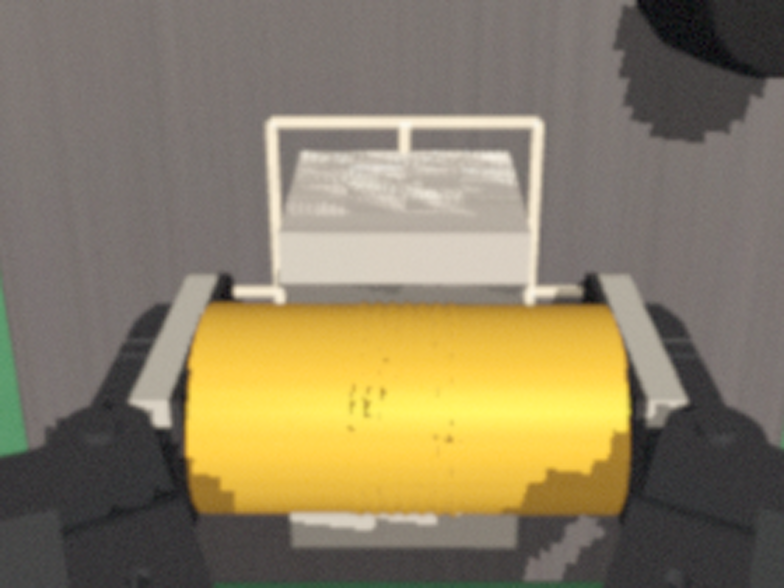

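View pics/s16.png

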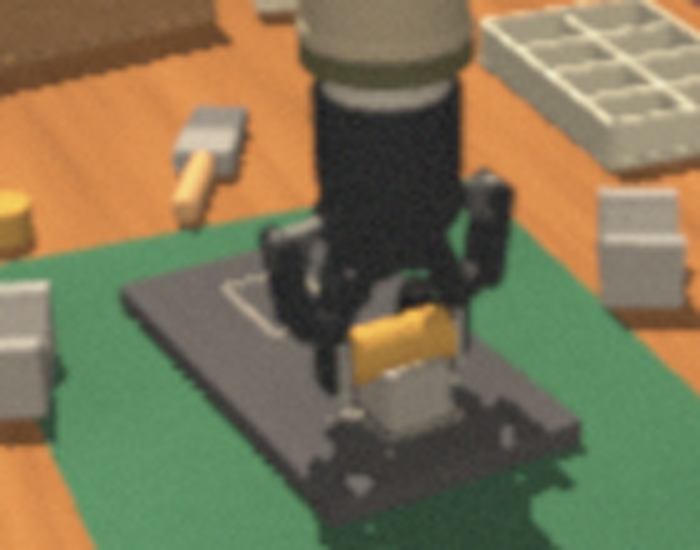

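The barrel is seated: its top reads 0.064 against an expected 0.063. It is centred lengthwise (408 against 406 px), and the block is inside the outline. One last trim of the press.

```bash
python3 -m pendant '[[[-0.02,0,-0.13],[0,0,0],255]]'; python3 - <<'E'
from h import *
for i in range(4): st(); cam("top")
E
```

```text
clock: 19.85
position: [0.5763, 0.0702, 0.0158]
ee_rot: [0.998, 0.069, 0.001, -0.002]
ft_force: [-8.6, -0.5, 18.4]
grip_width: 0.697
t 19.85 pos [0.5763 0.0702 0.0158] jaw yaw 7.88 z [ 0.002  0.004 -1.   ] F [-8.6 -0.5 18.4] w 0.697 q [-0.64  0.49  0.54  1.82 -0.31  0.92  0.18]
t 19.9 pos [0.5764 0.0701 0.0159] jaw yaw 7.88 z [ 0.002  0.004 -1.   ] F [-6.5 -0.2 15.5] w 0.697 q [-0.64  0.49  0.54  1.82 -0.31  0.92  0.18]
t 19.95 pos [0.5764 0.0701 0.0159] jaw yaw 7.88 z [ 0.002  0.004 -1.   ] F [-7.3  0.  15.1] w 0.696 q [-0.64  0.49  0.54  1.82 -0.31  0.92  0.18]
t 20.0 pos [0.5764 0.0701 0.0159] jaw yaw 7.88 z [ 0.002  0.004 -1.   ] F [-6.1 -0.7 15.1] w 0.694 q [-0.64  0.49  0.54  1.82 -0.31  0.92  0.18]
```

Steady at 15 N and at rest, so I'm handing in.

```bash
python3 -c "
from workcell import manip
print(manip.hand_in())"
```

```text
the job is handed in; nothing more can be done
None
```

I slid the small V-block along the plate into the outline with the cross. I then laid the brass barrel in its groove and handed in at about 20 s, still holding it pressed.

**Last checks**
- **Block:** centre within about 1 mm of the outline's centre and parallel to about 0.5°, measured before the barrel went in. The last picture still shows it inside the outline.
- **Barrel:** its top reads 0.064 m, where fully seated would be 0.063 m. It is centred lengthwise to about 1 mm.
- **Press:** steady at 15 N on the wrist, or about 16.5 N allowing for the roughly 1.6 N the held barrel reads. About 6–7 N sideways along x remained; one small x correction did not clear it. The force on each flank could not be read separately.
- **Bystanders:** none was touched as far as the pictures show; I did not re-measure their positions.

**What went wrong or disagreed**
- **Finger height:** both cameras showed the closed fingertips about 12 mm above the reported TCP, not 17 mm below it as stated. My first closing therefore shut in the air above the block without touching it, and I worked about 29 mm lower from then on.
- **Early wrist measurement:** one picture taken before the arm had settled was off by about 4 mm. I replaced it with later ones that agreed with the top camera.

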